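Preset the tube carousel's stop and hold its index pin out

ROBOT

A 6-joint arm with a two-finger parallel gripper is mounted at the origin on a cart in front of the work surface, level with it; the furniture and walls round the work are solid. World frame = base frame: x ahead of the robot, y to its left, z up, the work surface at z = 0. Lengths are in m, angles in rad, forces in N, time in s.
With the tool pointing down it reaches from about 0.35 to 0.975 m from the base axis. Payload 4.9 kg.
Tool frame: the origin (TCP) lies at the very end of the fingers, on their centre line; the grasp point (between the pads) lies 19 mm behind it (ctrl.grip_point_offset is the distance from the TCP to the grasp point, in m); z points along the fingers, y is the line along which they close (so a half turn about z gives the same grasp; the last joint's range is limited). The gripper opens to 85 mm and grips with 20 to 120 N. Pads are 22 mm wide; open, the fingers measure 114 mm over their backs; the gripper's body (76 mm by 85 mm) begins 54 mm behind the grasp point. The pads swing forward as they close: fully open they stand 13 mm farther back than shut.
Start: joints at [-0.119, 0.053, 1.613, -0, 1.476, -0.119], TCP at [0.625, 0, 0.231] pointing down, gripper open.
Joint ranges: [-3.01, 3.01], [-1.01, 2.22], [0.06, 2.58], [-1.02, 4.17], [0.09, 2.62], [-3.14, 3.14]. Speed limits (rad/s): [2.57, 2.57, 3.14, 3.14, 3.14, 3.14].

INTERFACE

Orientations are given as a rotation vector (axis times angle).
In Python, from station import ctrl gives the robot as it stands.
- The arm moves only by the tool send_rows, never from a script. Its argument "rows" is a list of rows, each a list of 3 entries, a list of its own where there are three numbers: the finger opening in cm, from 0 to 8.54, then the shift along the tool's x, y, z in cm, then the turn about the tool's z in degrees. A call has 1 to 10 rows; each row shifts and turns the commanded pose from where the row before left it, along the tool's axes as they then stand; what a row does not reach is not made up. A row lasts 1/8 s, in which the tool goes at most 62.5 mm and 10.7 degrees, less where a joint would pass 70% of its speed; a pose out of reach is approached as far as the arm can. A call with a gripper value outside its range is refused whole. The fingers move at their own pace and stop on an object; "newtons" is the grip in N (left out, the last holds). Time passes only in rows, so rows that do not move let the fingers close. It gives the time, the measured TCP pose, the force, the opening and the grip force at its end, in the units of the state.
- ctrl.get_obs(): the state, without advancing time (a new reading comes with each control period).
- ctrl.get_image(name): name is "scene" or "side" or "wrist"; returns a dict with "frame" (480x640x3 uint8, red, green, blue), "range_z" (480x640 float32, m along the optical axis (not along the pixel's ray), 0 where there is no reading), "fx", "fy", "cx", "cy" (pixels), "k1" (the pictures are not rectified: a ray, as slopes to the right and down, at radius r is drawn at 1 + k1 r^2 times it, then the intrinsics apply), "cam_to_world" (4x4, takes a point from camera to world coordinates). Camera axes: x right, y down, z forward; pixel columns grow to the right and rows downward; lengths in m; the calibration is good to about 2 mm. A picture is of the moment at which its call begins.
- ctrl.finish_job(): hands the job in; it is judged then, once.
The state is a dict: "t": time; "q": joint angles; "dq": joint speeds; "effort": joint torques, N m; "tool_pos": TCP position; "tool_rot": TCP orientation; "contact_force": force on the tool from outside, world axes, zero at the start; "wrist_torque": the same for the moment, N m; "opening": finger opening in m; "grip_force": force on a finger pad.
Only numpy, scipy, OpenCV 4.12 (cv2) and the standard library are available. Lean on these libraries where they do the work, as an engineer would, in place of code of your own. Each camera call takes 0.05 s, during which the arm holds its last target. There are 200 camera calls.

TASK

Free the tube carousel for turning: first turn the black bar knob of the stop dial clockwise until its white pointer stands at the yellow mark on the ring. Then pull the carousel's sprung index pin by its red knob straight up to the end of its travel, and finish while still holding it there, clear of its hole, with the dial still on the mark. Leave the specimen cup, the bottle and the pen as they stand.

Things in the scene. Friction and masses are not known exactly. Their poses are not given: they have to be found in the camera images.
- fixture: Fixed carousel unit on a grey base plate 150 x 305 x 14 mm. Origin on the worktop under its middle; x away from the robot, y left, z up. Dial axis at x 0, y -85 mm; pin axis at x 0, y +43 mm; axis of the white carousel (radius 66 mm, top at 52 mm) at y +95 mm. Four capped tubes fixed in its left half stand up to 134 mm, 65 mm or more from the pin axis. Dial housing radius 52 mm.
- dial_grip (a point): Centre of the black bar of the dial knob, on the vertical dial axis, 72 mm above the worktop. Bar 44 long, 12 thick, 24 mm high (60 to 84 mm up), on a neck of radius 10 mm; the ring below tops at 46 mm. x runs along the bar toward the pointer; grip across the 12 mm. Stays where it is left (0.05 N m of friction).
- dial (a joint): Angle of the knob in rad: 0 with the pointer along the fixture's x, growing clockwise seen from above, range -1.2 to 1.2. It starts 0.5 to 1.45 rad anticlockwise of the yellow mark.
- pointer (a point): Tip of the white pointer, a 4 mm wide bar below one end of the black bar, 34 mm from the dial axis.
- mark (a point): Inner end of the yellow mark (6 mm wide, 13 mm long, radial) on the black ring round the knob, 34 mm from the dial axis, 48 mm above the worktop. It is fixed; when the dial is set the pointer's tip is at this point. The other marks on the ring are white.
- index_pin: The index pin with its red knob: slides vertically only, 24 mm of travel up to a stop, and springs back down when let go (6 N at rest to 11 N pulled right up). Origin on its axis at worktop height when seated; z up. It rises with the pin.
- pin_head (a point): Centre of the red knob (round, 28 mm diameter, 26 mm high) on the pin axis; 126 mm above the worktop when seated. Beside and below it stand only the steel barrel under it (radius 9 mm, 12.5 mm at its foot) and the aluminium bracket, whose top is at 88 mm.
- pin_tip (a point): Lower end of the steel pin (9 mm diameter): 8 mm below the hole's mouth when seated, 16 mm above it when pulled right up.
- seat (a point): Mouth of the pin's seat hole (brass bush) in the carousel's top, 52 mm above the worktop, on the pin axis.
- cup_mid (a point): Bystander: specimen cup with yellow lid, 62 mm diameter, 61 mm high, standing to the left of the unit; the point is half-way up.
- bottle_mid (a point): Bystander: white bottle, 60 mm diameter, 123 mm high, standing behind the unit; the point is half-way up.
- pen_mid (a point): Bystander: black felt marker pen, 135 x 12 x 14 mm, lying in front of the unit; the point is its middle.

How it is judged:
On the way, in this order (a step that is already met when the one before it is completed fails the run):
1. the dial's pointer is at the yellow mark, with the index pin still seated (horizontal distance between pointer and mark below 0.0045 m and z of pin_tip in the frame of seat below -0.005 m), for 0.2 s.
2. the index pin is pulled right up by its knob (z of pin_tip in the frame of seat above 0.011 m and contact force between the fingers and index_pin above 2 N), for 0.2 s.
At the end, for the whole second after the job is handed in: The gripper still holds the index pin (at least 2 N of contact) and it is at rest with its tip at least 11 mm above the mouth of its hole (19 of the 24 mm of travel), and the dial's pointer tip is within 4.5 mm of the yellow mark's point (all of step 2 and horizontal distance between pointer and mark below 0.0045 m and linear speed of index_pin below 0.01 m/s); the arm keeps its last pose, push and grip.
It fails at once if a bystander (cup, bottle, pen) is moved more than 20 mm (distance of any of cup_mid, bottle_mid, pen_mid from where it was at the start of the episode above 0.02 m).
It also fails if it takes over 42 s, if anything falls off the work surface, if the arm or the gripper's body presses on something with over 40 N, if the wrist force passes 120 N, or if a joint passes its speed limit or range.

## Working session

There is one attempt and no reset: what is moved stays moved. The work goes in short steps, Python scripts to look and compute and a tool call to move; the robot and the scene stay as the last step left them, time stands still between calls to the robot, and variables do not carry over. Pictures are saved under pics/ and viewed, at most 10 in all, crops included, and the job is handed in when it is done.

Besides the shell and the picture viewer there is one more tool, called after ">>>" as name(argument=value, ...), one argument or row to a line, values as JSON. send_rows: Moves the arm, as the interface text tells. Its arguments: {"type":"object","properties":{"rows":{"type":"array","items":{"type":"array"}},"newtons":{"type":"number"}},"required":["rows"]}

```bash
mkdir -p pics; ls
cat > h.py <<'E'
import numpy as np, cv2
from station import ctrl
def grab(n,name=None):
    im=ctrl.get_image(n)
    if name: cv2.imwrite(f'pics/{name}.png',cv2.cvtColor(im['frame'],cv2.COLOR_RGB2BGR))
    return im
def rays(im,uv):
    uv=np.atleast_2d(np.float64(uv)); d=(uv-[im['cx'],im['cy']])/[im['fx'],im['fy']]
    s=d.copy()
    for _ in range(20): s=d/(1+im['k1']*(s**2).sum(1,keepdims=True))
    T=np.array(im['cam_to_world']); v=np.c_[s,np.ones(len(s))]@T[:3,:3].T
    return T[:3,3],v
def onplane(im,uv,z):
    o,v=rays(im,uv); return o+v*((z-o[2])/v[:,2])[:,None]
def cloud(im):
    v,u=np.mgrid[:480,:640]; o,r=rays(im,np.c_[u.ravel(),v.ravel()])
    return (o+r*im['range_z'].reshape(-1,1)).reshape(480,640,3)
def hsv(im): return cv2.cvtColor(im['frame'],cv2.COLOR_RGB2HSV)
E
python3 - <<'E'
from h import *
for n in('scene','side','wrist'):
    im=grab(n,n+'0'); print(n,np.round(im['cam_to_world'],3).tolist())
a=cv2.imread('pics/scene0.png');b=cv2.imread('pics/side0.png');
cv2.imwrite('pics/both.png',cv2.resize(np.hstack([a,b]),(800,300)))
E
```

```text
pics
scene [[-0.546, -0.521, 0.657, -0.007], [-0.838, 0.32, -0.442, 0.502], [0.02, -0.791, -0.611, 0.646], [0.0, 0.0, 0.0, 1.0]]
side [[0.889, -0.239, 0.391, 0.2], [-0.458, -0.422, 0.782, -0.628], [-0.022, -0.875, -0.485, 0.569], [0.0, 0.0, 0.0, 1.0]]
wrist [[1.0, 0.002, -0.001, 0.624], [0.001, -0.948, -0.319, 0.082], [-0.001, 0.319, -0.948, 0.373], [0.0, 0.0, 0.0, 1.0]]
```

View pics/scene0.png

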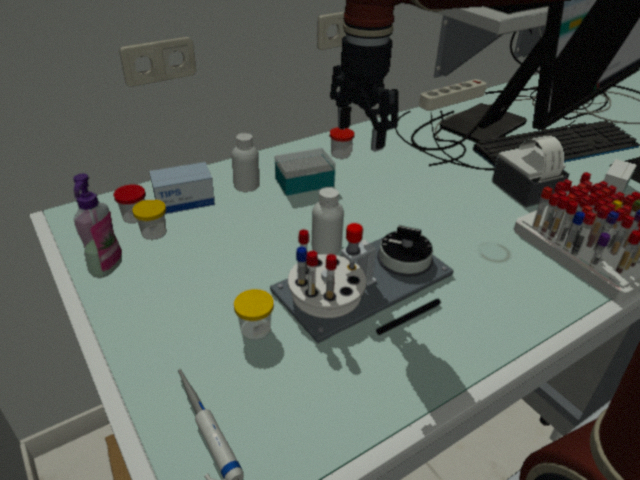

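View pics/wrist0.png

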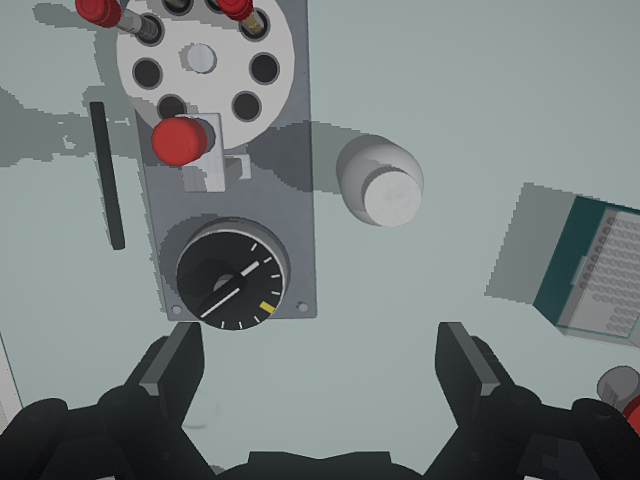

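The wrist view shows the dial centre near (232,280), the yellow mark at (267,307), the red knob at (180,140), and the bar/pointer pointing up-right. I'll zoom in and measure.

Run:
```python
from h import *
im=grab('wrist'); H=hsv(im)
c=cv2.cvtColor(im['frame'],cv2.COLOR_RGB2BGR)[220:340,160:310]
s=grab('side','side1'); 
cv2.imwrite('pics/crop1.png',np.vstack([cv2.resize(c,(600,480),interpolation=2)]))
P=cloud(im)
# yellow mark
m=cv2.inRange(H,(20,100,80),(35,255,255)); m[:, :200]=0; m[:200]=0
ys,xs=np.nonzero(m); print('yellow',len(xs),xs.mean(),ys.mean()); print(onplane(im,[xs.mean(),ys.mean()],.048))
r=cv2.minAreaRect(np.c_[xs,ys].astype(np.float32)); print(r); print(onplane(im,cv2.boxPoints(r),.048).round(4).tolist())
# red knob by depth
m=cv2.inRange(H,(0,120,60),(8,255,255))|cv2.inRange(H,(172,120,60),(180,255,255)); m[:110]=0;m[180:]=0;m[:,:140]=0;m[:,215:]=0
p=P[m>0]; top=p[p[:,2]>np.percentile(p[:,2],90)-.004]; print('knob',np.percentile(p[:,2],[5,50,95]),(top.min(0)+top.max(0))/2,top.max(0)-top.min(0))
# dial bar and housing
box=P[225:335,165:305].reshape(-1,3)
b=box[(box[:,2]>.076)&(box[:,2]<.095)]; 
if len(b)>20:
    r=cv2.minAreaRect(b[:,:2].astype(np.float32)*1000); print('bar',len(b),r)
k=box[(box[:,2]>.040)&(box[:,2]<.052)]; print('ring',cv2.minEnclosingCircle((k[:,:2]*1000).astype(np.float32)))
# base plate
q=P.reshape(-1,3); ok=(abs(q[:,2]-.014)<.004); 
mm=ok.reshape(480,640)&(H[...,1]<70); 
cs,_=cv2.findContours(mm.astype(np.uint8)*255,0,1); cc=max(cs,key=cv2.contourArea)
g=onplane(im,cc[:,0],.014)[:,:2]*1000; print('plate',cv2.minAreaRect(g.astype(np.float32)))
```

```text
yellow 104 266.59615384615387 306.59615384615387
[[ 0.57789573 -0.08662031  0.048     ]]
((266.5293884277344, 306.6176452636719), (14.57737922668457, 7.0314412117004395), 30.963754653930664)
[[0.5707, -0.0859, 0.048], [0.5742, -0.08, 0.048], [0.5849, -0.0873, 0.048], [0.5815, -0.0933, 0.048]]
knob [0.1237561  0.1380992  0.13968103] [0.57652525 0.06595431 0.25408692] [0.09581391 0.03246843 0.23744717]
bar 844 ((545.39697265625, -64.48573303222656), (44.50178146362305, 12.408570289611816), 37.49275588989258)
ring ((545.4917602539062, -64.21988677978516), 48.91066360473633)
plate ((543.5673217773438, 21.165359497070312), (149.35269165039062, 279.1260986328125), 1.6292760372161865)
```

View pics/crop1.png

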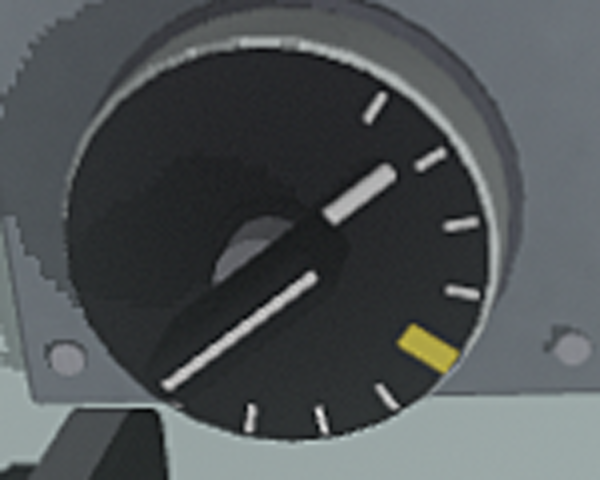

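View pics/side1.png

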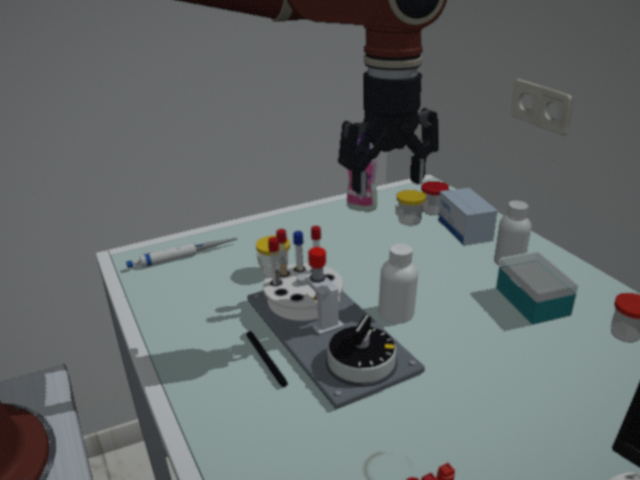

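The crop shows the pointer (white, ~(360,195)) up-right and the yellow mark at (428,347). The side view confirms the layout. The dial must turn about 72° clockwise. Next I'll measure the red knob and the tool axes.

Run:
```python
from h import *
from scipy.spatial.transform import Rotation as R
o=ctrl.get_obs(); print(o['tool_pos'],R.from_rotvec(o['tool_rot']).as_matrix().round(3).tolist(),o['opening'],ctrl.grip_point_offset)
im=grab('wrist');H=hsv(im);P=cloud(im)
w=P[110:180,145:215].reshape(-1,3);h=H[110:180,145:215].reshape(-1,3)
k=w[((h[:,0]<8)|(h[:,0]>172))&(h[:,1]>120)&(w[:,2]>.134)&(w[:,2]<.15)]
print('knob',np.median(k,0),cv2.minEnclosingCircle((k[:,:2]*1000).astype(np.float32)))
b=P[160:230,355:430].reshape(-1,3); b=b[(b[:,2]>.115)&(b[:,2]<.13)]; print('bottle',b.mean(0))
M=np.array([.5779,-.0866])-[.5454,-.0645]; print(np.hypot(*M))
```

```text
[6.24686191e-01 3.15718653e-05 2.30708604e-01] [[0.0, 1.0, -0.001], [1.0, -0.0, 0.0], [0.0, -0.001, -1.0]] 0.08537131424728121 0.0187
knob [0.54309465 0.06334992 0.13834715] ((542.0906372070312, 63.14118194580078), 13.841737747192383)
bottle [0.66900957 0.02746766 0.12248554]
0.03930216279036051
```

>>> send_rows(
  rows=[
    [5, [-1.61, -1.98, 0], 0],
    [5, [-1.61, -1.98, 0], 0],
    [5, [-1.61, -1.98, 0], 0],
    [5, [-1.61, -1.98, 0], 0],
    [5, [0, 0, 0], 10],
    [5, [0, 0, 0], 10],
    [5, [0, 0, 0], 10],
    [5, [0, 0, 0], 10],
    [5, [0, 0, 0], 10],
    [5, [0, 0, 0], 2.5],
  ],
  newtons=40,
)

```text
t: 1.55
tool_pos: [0.5457, -0.0644, 0.2313]
tool_rot: [2.976, 1.007, -0.0]
contact_force: [0.9, -0.4, -0.4]
opening: 0.05
grip_force: 0.0
```

>>> send_rows(
  rows=[
    [5, [0, 0, 2.5], 0],
    [5, [0, 0, 2.5], 0],
    [5, [0, 0, 2.5], 0],
    [5, [0, 0, 2.5], 0],
    [5, [0, 0, 0], 0],
  ],
)

```text
t: 2.17
tool_pos: [0.544, -0.064, 0.1288]
tool_rot: [-2.972, -1.009, 0.007]
contact_force: [0.3, 0.1, 0.2]
opening: 0.05
grip_force: 0.0
```

Run:
```python
from h import *
from scipy.spatial.transform import Rotation as R
o=ctrl.get_obs(); print(o['t'],o['tool_pos'],R.from_rotvec(o['tool_rot']).as_matrix().round(3).tolist(),o['opening'],o['q'])
im=grab('wrist','w2');H=hsv(im);P=cloud(im).reshape(-1,3)
b=P[(P[:,2]>.078)&(P[:,2]<.09)&(np.hypot(P[:,0]-.5454,P[:,1]+.0645)<.03)]
print('bar',len(b),cv2.minAreaRect(b[:,:2].astype(np.float32)*1000))
```

```text
2.175 [ 0.54397858 -0.06395973  0.12880894] [[0.793, 0.609, -0.005], [0.609, -0.793, 0.001], [-0.003, -0.004, -1.0]] 0.0499584139327095 [-2.52926864e-01 -4.17174042e-02  1.88395735e+00 -1.00132435e-06
  1.30453806e+00  6.63431161e-01]
bar 1891 ((545.525146484375, -64.69277954101562), (43.69521713256836, 11.602715492248535), 38.20133590698242)
```

View pics/w2.png

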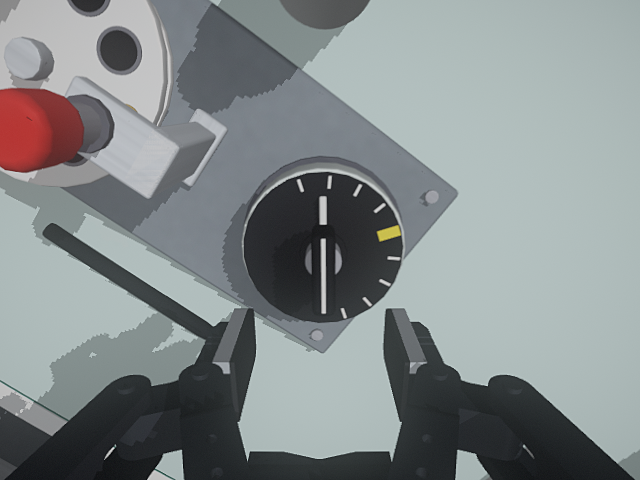

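The bar is centred between the jaws, with the pointer up at (322,210) and the mark at (388,234). I'll descend and grip.

>>> send_rows(
  rows=[
    [5, [0.1, 0.15, 2.5], 0],
    [5, [0, 0, 2.5], 0],
    [5, [0, 0, 2.2], 0],
    [3, [0, 0, 0], 0],
    [0.8, [0, 0, 0], 0],
    [0.8, [0, 0, 0], 0],
    [0.8, [0, 0, 0], 0],
    [0.8, [0, 0, 0], 0],
  ],
  newtons=40,
)

```text
t: 3.22
tool_pos: [0.5475, -0.0635, 0.0614]
tool_rot: [-2.972, -1.009, -0.0]
contact_force: [-5.8, 6.7, 5.1]
opening: 0.0111
grip_force: 41.2
```

>>> send_rows(
  rows=[
    [0.8, [0, 0, 0], 9],
    [0.8, [0, 0, 0], 9],
    [0.8, [0, 0, 0], 9],
    [0.8, [0, 0, 0], 9],
    [0.8, [0, 0, 0], 9],
    [0.8, [0, 0, 0], 9],
    [0.8, [0, 0, 0], 9],
    [0.8, [0, 0, 0], 9],
    [0.8, [0, 0, 0], 0],
    [0.8, [0, 0, 0], 0],
  ],
)

```text
t: 4.47
tool_pos: [0.5475, -0.0665, 0.0614]
tool_rot: [2.997, -0.93, 0.001]
contact_force: [-6.0, -3.7, 3.6]
opening: 0.0111
grip_force: 41.0
```

```bash
cat > dial.py <<'E'
from h import *
from scipy.spatial.transform import Rotation as R
o=ctrl.get_obs(); print(o['t'],o['tool_pos'],R.from_rotvec(o['tool_rot']).as_matrix().round(3).tolist(),o['opening'],o['contact_force'],o['q'])
im=grab('wrist','w%d'%(o['t']*100)); print(o['t']*100);H=hsv(im)
C=np.array([.5455,-.0646])
for n,m,z in(('mark',cv2.inRange(H,(20,100,60),(35,255,255)),.048),('white',cv2.inRange(H,(0,0,110),(180,60,255)),.055)):
    cs,_=cv2.findContours(m,0,1)
    for c in cs:
        if cv2.contourArea(c)<15: continue
        p=onplane(im,c[:,0],z)[:,:2]; q=p.mean(0)-C
        if np.hypot(*q)<.05: print(n,cv2.contourArea(c),c[:,0].mean(0),np.degrees(np.arctan2(q[1],q[0])),np.hypot(*q)*1000)
P=cloud(im).reshape(-1,3)
b=P[(P[:,2]>.078)&(P[:,2]<.09)&(np.hypot(P[:,0]-C[0],P[:,1]-C[1])<.03)]
print('bar',len(b),cv2.minAreaRect(b[:,:2].astype(np.float32)*1000))
E
python3 dial.py
```

```text
4.475 [ 0.54748694 -0.06645324  0.06141311] [[0.824, -0.566, -0.001], [-0.566, -0.824, -0.003], [0.001, 0.003, -1.0]] 0.011054169179698906 [-6.01680961 -3.7005733   3.5980015 ] [-0.25412407  0.04788965  1.91785753 -0.00341943  1.17558891  1.91992228]
447.49999999999994
mark 446.5 [319.58241758 225.13186813] -35.68710090773929 39.66950404574948
white 47.0 [415.02777778 312.61111111] -117.87945504802308 40.12685143962329
white 559.5 [319.85507246 360.73913043] 148.60221654664798 18.8275773741796
white 48.0 [223.  312.5] 48.62238664889939 38.83123266939888
white 689.5 [348.02877698 335.05755396] -149.54616567262178 14.042298976657738
white 743.5 [290.55319149 334.46099291] 82.35870671936715 12.548049359538167
white 60.5 [410.78378378 279.32432432] -96.78220088431817 41.78333933251965
white 61.5 [228.18918919 279.27027027] 26.720521020512557 40.3344786803804
white 73.0 [391.5    248.9375] -76.07337821060469 43.038828624607135
white 69.0 [247.53125 248.78125] 5.4175861057583585 42.011504228030105
white 375.5 [319.54545455 261.22222222] -36.2115438694392 27.06612451653031
white 70.0 [359.26315789 227.97368421] -55.794178953239644 43.581829296034755
white 69.0 [279.89473684 227.52631579] -15.265140471032593 43.16727860862833
white 221546.0 [300.30928571 227.14178571] -22.032631219382523 32.54348492291648
bar 5184 ((545.2123413085938, -67.47416687011719), (39.29962921142578, 37.25520324707031), 3.6700637340545654)
```

The pointer and mark are at the same column (319.6), so the dial is on the mark. I'll release and lift.

>>> send_rows(
  rows=[
    [4.5, [0, 0, 0], 0],
    [4.5, [0, 0, 0], 0],
    [4.5, [0, 0, 0], 0],
    [4.5, [0, 0, -1.5], 0],
    [4.5, [0, 0, -2.5], 0],
    [4.5, [0, 0, -3], 0],
    [4.5, [0, 0, -3], 0],
    [4.5, [0, 0, -3], 0],
    [4.5, [0, 0, -1], 0],
    [4.5, [0, 0, 0], 0],
  ],
)

```text
t: 5.78
tool_pos: [0.5479, -0.065, 0.2002]
tool_rot: [-3.0, 0.932, -0.003]
contact_force: [-0.3, -0.1, -0.5]
opening: 0.0448
grip_force: 0.0
```

```bash
python3 dial.py | grep -v 'white [4567]*[0-9]\.'
python3 - <<'E'
from h import *
for n in('wrist','scene','side'):
    im=grab(n);H=hsv(im);P=cloud(im)
    m=cv2.inRange(H,(0,120,50),(8,255,255))|cv2.inRange(H,(172,120,50),(180,255,255))
    k=P[(m>0)&(np.hypot(P[...,0]-.5425,P[...,1]-.0633)<.03)]
    if len(k)>20:
        t=k[k[:,2]>np.percentile(k[:,2],95)-.006]; print(n,len(k),np.percentile(k[:,2],[2,98]),cv2.minEnclosingCircle((t[:,:2]*1000).astype(np.float32)))
E
```

```text
5.775 [ 0.54787713 -0.06504971  0.20018658] [[0.824, -0.566, 0.002], [-0.566, -0.824, -0.0], [0.002, -0.001, -1.0]] 0.044822810616755575 [-0.29888861 -0.09125673 -0.53226757] [-2.53079513e-01 -1.02291182e-01  1.81751658e+00  1.24928586e-05
  1.42465875e+00  1.91982593e+00]
577.5
mark 151.5 [321.60784314 171.01960784] -35.64522014114194 39.58942255262399
white 231624.5 [306.03121853 238.30882847] 120.76145695004776 26.339503639903853
bar 1106 ((545.6636962890625, -65.869140625), (11.95382308959961, 43.00475311279297), 55.30564498901367)
wrist 1227 [0.1165737  0.13900409] ((543.4652099609375, 59.70362854003906), 13.152070045471191)
scene 275 [0.11711649 0.14051568] ((538.9382934570312, 62.53346252441406), 14.037322044372559)
side 298 [0.11561452 0.13964413] ((539.4664306640625, 60.02803421020508), 12.880331039428711)
```

>>> send_rows(
  rows=[
    [5, [-1.54, -2.03, 0], 0],
    [5, [-1.54, -2.03, 0], 0],
    [5, [-1.54, -2.03, 0], 0],
    [5, [-1.54, -2.03, 0], 0],
    [5, [-1.54, -2.03, 0], 0],
    [5, [0, 0, 0], 10],
    [5, [0, 0, 0], 10],
    [5, [0, 0, 0], 10],
    [5, [0, 0, 0], 0],
  ],
)

```text
t: 7.1
tool_pos: [0.5409, 0.0623, 0.1981]
tool_rot: [2.658, -1.673, -0.003]
contact_force: [0.5, 0.2, -0.9]
opening: 0.0496
grip_force: 0.0
```

Run:
```python
from h import *
from scipy.spatial.transform import Rotation as R
o=ctrl.get_obs(); Rm=R.from_rotvec(o['tool_rot']).as_matrix(); print(o['t'],o['tool_pos'],Rm.round(3).tolist(),o['q'])
im=grab('wrist','w4');H=hsv(im);P=cloud(im)
m=cv2.inRange(H,(0,120,50),(8,255,255))|cv2.inRange(H,(172,120,50),(180,255,255))
k=P[(m>0)&(np.hypot(P[...,0]-.5425,P[...,1]-.0633)<.035)]
t=k[k[:,2]>.136]; (c,r)=cv2.minEnclosingCircle((t[:,:2]*1000).astype(np.float32)); print(len(t),c,r,np.percentile(k[:,2],[2,98]))
d=np.r_[np.array(c)/1000,0]-[o['tool_pos'][0],o['tool_pos'][1],0]; print('tool shift cm',100*Rm.T@d)
```

```text
7.1 [0.54093967 0.06234004 0.19805595] [[0.432, -0.902, -0.002], [-0.902, -0.432, 0.0], [-0.001, 0.002, -1.0]] [-2.19526707e-02 -1.15829082e-01  1.83360314e+00 -3.14096872e-06
  1.42592569e+00  2.67245963e+00]
1748 (541.697021484375, 62.270240783691406) 13.482253074645996 [0.1207825 0.139825 ]
tool shift cm [ 0.03904272 -0.0652695  -0.00015985]
```

View pics/w4.png

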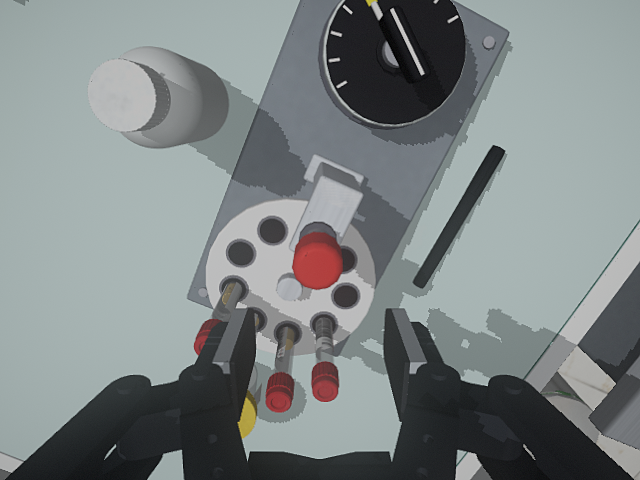

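The knob is centred between the jaws at (318,262); the tubes are clear and the dial is still on the mark at (372,5). I'll descend and grip.

>>> send_rows(
  rows=[
    [5, [0.04, -0.07, 2.5], 0],
    [5, [0, 0, 2.5], 0],
    [5, [0, 0, 2.5], 0],
    [5, [0, 0, 1.9], 0],
    [5, [0, 0, 0], 0],
    [2, [0, 0, 0], 0],
    [2, [0, 0, 0], 0],
    [2, [0, 0, 0], 0],
    [2, [0, 0, 0], 0],
    [2, [0, 0, 0], 0],
  ],
  newtons=80,
)

```text
t: 8.4
tool_pos: [0.5424, 0.0618, 0.1069]
tool_rot: [2.657, -1.675, 0.001]
contact_force: [-3.9, -2.1, 4.2]
opening: 0.0253
grip_force: 78.6
```

>>> send_rows(
  rows=[
    [2, [0, 0, -0.5], 0],
    [2, [0, 0, -0.5], 0],
    [2, [0, 0, -0.5], 0],
    [2, [0, 0, -0.5], 0],
    [2, [0, 0, -0.3], 0],
    [2, [0, 0, 0], 0],
    [2, [0, 0, 0], 0],
  ],
)

```text
t: 9.28
tool_pos: [0.5422, 0.0619, 0.1279]
tool_rot: [2.656, -1.676, 0.0]
contact_force: [2.8, -4.1, -11.0]
opening: 0.0258
grip_force: 79.2
```

```bash
cat > pin.py <<'E'
from h import *
for n in('scene','side'):
    im=grab(n);H=hsv(im);P=cloud(im)
    m=cv2.inRange(H,(0,120,50),(8,255,255))|cv2.inRange(H,(172,120,50),(180,255,255))
    k=P[(m>0)&(np.hypot(P[...,0]-.541,P[...,1]-.062)<.03)]
    print(n,len(k),np.percentile(k[:,2],[2,10,90,98]) if len(k) else '')
im=grab('side'); cv2.imwrite('pics/s_%d.png'%(ctrl.get_obs()['t']*100),cv2.resize(cv2.cvtColor(im['frame'],cv2.COLOR_RGB2BGR)[180:400,220:440],(660,600)[:1]*1+(660,) if 0 else (600,600)))
print(ctrl.get_obs()['t']*100)
E
python3 pin.py; ls pics
```

```text
scene 335 [0.13808274 0.14264955 0.44696364 0.44747226]
side 180 [0.13748365 0.14054224 0.16013591 0.17207394]
942.5000000000001
both.png
crop1.png
s_942.png
scene0.png
side0.png
side1.png
w2.png
w4.png
w447.png
w577.png
wrist0.png
```

>>> send_rows(
  rows=[
    [2, [0, 0, -0.2], 0],
    [2, [0, 0, -0.15], 0],
    [2, [0, 0, 0], 0],
    [2, [0, 0, 0], 0],
    [2, [0, 0, 0], 0],
  ],
)

```text
t: 10.05
tool_pos: [0.5422, 0.0619, 0.131]
tool_rot: [2.656, -1.676, 0.0]
contact_force: [3.8, -4.2, -12.4]
opening: 0.0257
grip_force: 80.4
```

```bash
python3 pin.py; python3 -c "
from h import *
im=grab('scene'); a=cv2.cvtColor(im['frame'],cv2.COLOR_RGB2BGR)[190:340,260:460]; b=cv2.cvtColor(grab('side')['frame'],cv2.COLOR_RGB2BGR)[240:390,240:440]
cv2.imwrite('pics/fin.png',cv2.resize(np.hstack([a,b]),(800,300),interpolation=2))"
```

```text
scene 351 [0.14167767 0.14600533 0.45005849 0.45053545]
side 181 [0.1408321  0.14365635 0.16345522 0.17515821]
1019.9999999999999
```

View pics/fin.png

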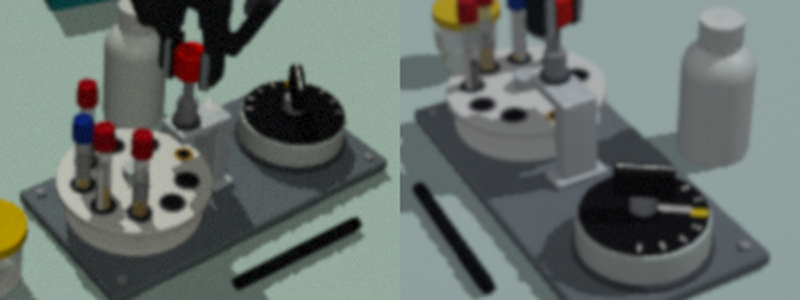

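The knob has risen about 24 mm with the fingers on it, at (188,60) in the left panel. The white pointer meets the yellow mark at (690,210) in the right panel. The bystanders haven't moved, so I'm handing in.

```bash
python3 -c "
from station import ctrl
print(ctrl.finish_job())"
```

```text
the job is handed in; nothing more can be done
None
```

The job is handed in with the dial pointer on the yellow mark and the index pin held about 24 mm up by its red knob; the cup, bottle and pen were not touched, and the judge's verdict was not shown.

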